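Zero one tally counter with its long bar key

TASK

Three tally counters for the blood count stand on the bench; zero the one whose key is a long narrow bar by lightly pressing that key down with the fingertips, keeping it down for a good two seconds, then letting it spring up and withdrawing. Do not lift or push the counter out of place, and leave the other two counters and everything else on the bench untouched.

Things in the scene. Friction and masses are not known exactly. Their poses are not given: they have to be found in the camera images.
- bar_counter: Loose white tally counter, 90 mm (its x) by 66 mm (y) by 30 mm tall, 0.2 to 0.4 kg; on its top a dark digit window (+x half) and one dark push key centred at x = -18 mm, y = 0, its flat top 44 mm above the table. Origin: centre of the underside; z up. Key: a long narrow bar, 14 x 46 mm, the long side along the counter's y. This is the one to be pressed.
- round_counter: Loose white tally counter, 90 mm (its x) by 66 mm (y) by 30 mm tall, 0.2 to 0.4 kg; on its top a dark digit window (+x half) and one dark push key centred at x = -18 mm, y = 0, its flat top 44 mm above the table. Origin: centre of the underside; z up. Key: a round disc 32 mm across. To be left alone.
- square_counter: Loose white tally counter, 90 mm (its x) by 66 mm (y) by 30 mm tall, 0.2 to 0.4 kg; on its top a dark digit window (+x half) and one dark push key centred at x = -18 mm, y = 0, its flat top 44 mm above the table. Origin: centre of the underside; z up. Key: a 28 mm square. To be left alone.
- bar_key (a joint): Travel of the bar key straight down into its counter, m: 0 = up, 0.008 = bottomed. A spring returns it: about 1.5 N to start, 6 N when bottomed. It counts as held down from 0.0045 (about 4 N).
- round_key (a joint): Travel of the round key straight down into its counter, m: 0 = up, 0.008 = bottomed. A spring returns it: about 1.5 N to start, 6 N when bottomed.
- square_key (a joint): Travel of the square key straight down into its counter, m: 0 = up, 0.008 = bottomed. A spring returns it: about 1.5 N to start, 6 N when bottomed.
- bar_key_top (a point): Centre of the flat top of the bar key, 44 mm above the table when up; it moves with the key; axes as the counter's.
- vial: Loose bystander: upright glass vial with a wide cap, 21 mm across, 92 tall. Origin: centre of its underside.
- tape: Loose bystander: roll of white tape lying flat, 73 mm across, 25 tall. Origin: centre of its underside.
- timer: Loose bystander: small bench timer, 64 x 68 x 19 mm, with a display and flat printed keys; not a tally counter. Origin: centre of its underside.
- slides: Loose bystander: small carton of slides, 52 x 80 x 24 mm. Origin: centre of its underside.
- tube: Loose bystander: sample tube lying on its side, 16 mm across, 78 long. Origin: centre of its underside.
- stamp: Loose bystander: rubber stamp standing on its foot, 26 x 46 mm, 67 tall, with an upright handle. Origin: centre of its underside.
There are look-alikes about, which are no part of the job. Leave any red look-alike of the bar_counter alone.

How it is judged:
By the outcome, as a careful person would: the job done as asked, in the order asked, and still so for the second after the job is handed in, with the robot touching nothing.
It also fails if it takes over 35 s, if anything falls off the work surface, if the arm or the gripper's body presses on something with over 40 N, if the wrist force passes 120 N, or if a joint passes its speed limit or range.

ROBOT

A 6-joint arm with a two-finger parallel gripper is mounted at the origin on the work surface; the furniture and walls round the work are solid. World frame = base frame: x ahead of the robot, y to its left, z up, the work surface at z = 0. Lengths are in m, angles in rad, forces in N, time in s.
With the tool pointing down it reaches from about 0.275 to 0.825 m from the base axis. Payload 5.2 kg.
Tool frame: the origin (TCP) lies midway between the tips of the shut fingers; the grasp point (between the pads) lies 19 mm behind it; z points along the fingers, y is the line along which they close (so a half turn about z gives the same grasp; the last joint's range is limited). The gripper opens to 93 mm and grips with 3 to 60 N. Pads are 15 mm wide; open, the fingers measure 128 mm over their backs; the gripper's body (75 mm by 188 mm) begins 65 mm behind the grasp point.
Start: joints at [-1.391, 0.259, 1.535, -0, 1.348, -0.203], TCP at [0.205, -0.51, 0.219] pointing down, gripper open.
Joint ranges: [-3.14, 3.14], [-0.91, 2.08], [0.19, 2.58], [-1.22, 4.36], [0.22, 2.71], [-3.12, 3.12]. Speed limits (rad/s): [2.57, 2.57, 3.14, 3.14, 3.14, 3.14].

INTERFACE

Orientations are given as a unit quaternion [x, y, z, w].
In Python, from rig import env gives the robot as it stands.
- The arm moves only by the tool apply_moves, never from a script. Its argument "rows" is a list of rows, each a list of 6 numbers: the shift along the world's x, y, z each as a share of 200 mm, from -1 to 1, then the turn, a rotation vector about the world's x, y, z each as a share of pi rad, from -1 to 1. A call has 1 to 10 rows; each row is the pose to reach, as a shift and turn from the pose commanded when the call began, turning the shorter way round; what a row does not reach only later rows make up. A row lasts 1/12 s, in which the tool goes at most 41.7 mm and 7.16 degrees, less where a joint would pass 70% of its speed; a pose out of reach is approached as far as the arm can. A call with a number of a shift or a turn outside -1 to 1 is refused whole. A call with a gripper value outside its range is refused whole. "claw" is the opening, from 0 (shut) to 1 (fully open), set as the call begins (left out, the last holds). The fingers move at their own pace and stop on an object; "grip_force" is the grip in N (left out, the last holds). Time passes only in rows, so rows that repeat a pose let the fingers close. It gives the time, the measured TCP pose, the force, the opening and the grip force at its end, in the units of the state.
- env.get_obs(): the state, without advancing time (a new reading comes with each control period).
- env.grab_frame(name): name is "scene" or "top" or "wrist"; returns a dict with "pixels" (400x640x3 uint8, blue, green, red), "range_z" (400x640 float32, m along the optical axis (not along the pixel's ray), 0 where there is no reading), "fx", "fy", "cx", "cy" (pixels), "origin" and "attitude" of the camera in the world. Camera axes: x right, y down, z forward; pixel columns grow to the right and rows downward; lengths in m; the calibration is good to about 2 mm. The wrist camera is an equidistant fisheye: a pixel r from the principal point sees the ray r / f radians off the axis. A picture is of the moment at which its call begins.
- env.close_job(): hands the job in; it is judged then, once.
Trained networks look in the newest picture that a camera, given by its name, has taken for a name from the list of things; names that differ only in an ending like _2 or _b are one class to them, and where a whole thing is asked for, a point or a joint stands for the part that bears it (a point fixed in the world has none). Each returns a list of dicts, best first, with "confidence" (0 to 1); they miss things now and then, are a little off and sometimes report something else, mostly with a low value. They report only what shows in the picture. A call takes as long as a camera call. They do not tell look-alikes from the thing itself.
- env.look_for(label, camera): "at" ([x, y, z] in m, in world coordinates, good to about 4 mm: the middle of the surface that is visible of it).
The state is a dict: "time_s": time; "q": joint angles; "joint_vel": joint speeds; "joint_efforts": joint torques, N m; "eef_pos": TCP position; "ee_rot": TCP orientation; "ft_force": force on the tool from outside, world axes, zero at the start; "torque": the same for the moment, N m; "grip_width": finger opening in m; "finger_force": force on a finger pad.
Only numpy, scipy, OpenCV 4.12 (cv2) and the standard library are available. Lean on these libraries where they do the work, as an engineer would, in place of code of your own. Each camera call takes 0.05 s, during which the arm holds its last target. There are 200 camera calls.

## Working session

There is one attempt and no reset: what is moved stays moved. The work goes in short steps, Python scripts to look and compute and a tool call to move; the robot and the scene stay as the last step left them, time stands still between calls to the robot, and variables do not carry over. Pictures are saved under pics/ and viewed, at most 10 in all, crops included, and the job is handed in when it is done.

Besides the shell and the picture viewer there is one more tool, called after ">>>" as a command line: name --pt "numbers of a row" for each row, then --argument value for the rest. apply_moves: Moves the arm, as the interface text tells. Shift numbers are shares of 200 mm and turn numbers shares of pi rad, none past 1 either way. Its arguments: {"type":"object","properties":{"rows":{"type":"array"},"claw":{"type":"number"},"grip_force":{"type":"number"}},"required":["rows"]}

```bash
mkdir -p pics; python3 - <<'E'
from rig import env
import cv2,numpy as np
for c in ["top","scene"]:
    f=env.grab_frame(c); cv2.imwrite(f"pics/{c}0.png",f["pixels"]); np.savez(f"{c}0.npz",**f)
    print(c,f["origin"],f["attitude"],f["fx"],f["cx"],f["cy"])
    for l in ["bar_counter","bar_key_top","round_counter","square_counter","vial","stamp","timer"]:
        print(l,[(np.round(d["at"],3).tolist(),round(d["confidence"],2)) for d in env.look_for(l,c)])
o=env.get_obs();print(o)
E
```

```text
top [ 0.32669061 -0.1587107   1.06812272] [-0.70071215  0.70934736 -0.04734279  0.0598954 ] 379.23163501597026 322.43664022123824 196.1706432766082
bar_counter [([0.34, 0.038, 0.033], 0.96), ([0.537, -0.143, 0.029], 0.88), ([0.321, -0.302, 0.026], 0.55)]
bar_key_top [([0.33, 0.052, 0.045], 0.49), ([0.525, -0.154, 0.041], 0.44), ([0.337, -0.304, 0.046], 0.44), ([0.504, -0.294, 0.041], 0.4)]
round_counter [([0.515, -0.283, 0.026], 0.91), ([0.521, 0.05, 0.031], 0.71)]
square_counter [([0.521, 0.054, 0.029], 0.84), ([0.633, -0.264, 0.023], 0.74)]
vial [([0.659, -0.12, 0.093], 0.59)]
stamp [([0.612, 0.049, 0.013], 0.54)]
timer []
scene [-0.06966805  0.53295374  0.88242176] [-0.3005697   0.86568005 -0.37435146  0.14183402] 496.8633247883694 315.8396670521624 192.72034850143518
bar_counter [([0.531, -0.131, 0.032], 0.91), ([0.329, 0.053, 0.023], 0.65), ([0.285, -0.301, 0.028], 0.52)]
bar_key_top [([0.326, 0.052, 0.043], 0.72), ([0.524, -0.144, 0.045], 0.42)]
round_counter [([0.512, -0.27, 0.032], 0.87), ([0.609, 0.064, 0.027], 0.7), ([0.507, 0.065, 0.044], 0.55)]
square_counter [([0.511, 0.068, 0.035], 0.9), ([0.526, -0.145, 0.046], 0.18)]
vial [([0.656, -0.118, 0.059], 0.67)]
stamp [([0.608, 0.065, 0.028], 0.55)]
timer []
{'time_s': 0.8, 'q': array([-1.39079584e+00,  2.58590211e-01,  1.53499380e+00,  3.07323420e-06,
        1.34798861e+00, -2.02766280e-01]), 'joint_vel': array([ 0.00015848,  0.00199156,  0.00036487,  0.00079441,  0.00164253,
       -0.00081781]), 'joint_efforts': array([-2.26546079e-03, -4.37144566e+01, -2.84289515e+01,  7.17863627e-02,
        3.10571061e-02,  2.49401319e-05]), 'eef_pos': array([ 0.20546086, -0.5101951 ,  0.21866051]), 'ee_rot': array([9.81742096e-01, 1.90216869e-01, 1.38450350e-06, 1.00348214e-05]), 'ft_force': array([-0.03868719,  0.4927774 , -0.40977329]), 'torque': array([ 0.00790987,  0.04130271, -0.08436265]), 'finger_force': 0.0, 'grip_width': 0.0932935392573159}
```

View pics/top0.png

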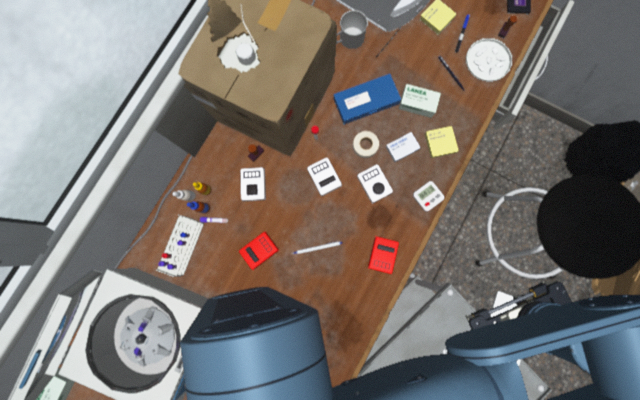

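View pics/scene0.png

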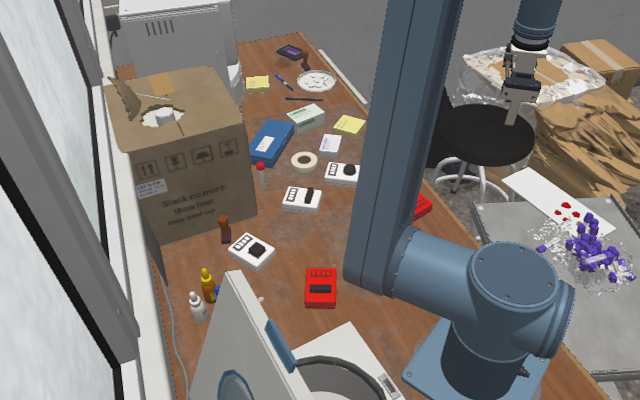

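The top view shows the white bar-key counter at about (323,176). Round is at (375,183) and square at (252,184), and the red look-alikes are at (258,250) and (384,255). Next I'll measure the key and the tall obstacles near it.

```bash
cat > m.py <<'E'
import cv2,numpy as np
from scipy.spatial.transform import Rotation as R
def cloud(f):
    v,u=np.mgrid[:400,:640]; z=f["range_z"]
    p=np.stack([(u-f["cx"])/f["fx"]*z,(v-f["cy"])/f["fy"]*z,z],-1)
    return p@R.from_quat(f["attitude"]).as_matrix().T+f["origin"]
E
python3 - <<'E'
from m import *
for c in ["top","scene"]:
    f=np.load(c+"0.npz"); P=cloud(f); g=f["pixels"].max(-1)
    near=np.hypot(P[...,0]-.531,P[...,1]+.14)<.065
    for n,m in [("body",near&(P[...,2]>.018)&(P[...,2]<.07)),("key",near&(P[...,2]>.037)&(P[...,2]<.055)&(g<90))]:
        q=P[m]; r=cv2.minAreaRect(q[:,:2].astype(np.float32)*1000)
        print(c,n,m.sum(),q.mean(0).round(4),np.median(q[:,2]).round(4),r)
    for h in (.1,.15,.25):
        m=(P[...,2]>h)&(np.hypot(P[...,0]-.53,P[...,1]+.14)<.3)&(P[...,0]>.3)
        q=P[m]; 
        if len(q): 
            d=np.hypot(q[:,0]-.53,q[:,1]+.14); i=d.argmin(); print(h,"closest",q[i].round(3),d[i].round(3))
t=np.load("top0.npz")["pixels"][130:230,230:430]; s=np.load("scene0.npz")["pixels"][140:240,240:400]
cv2.imwrite("pics/crop.png",np.vstack([cv2.resize(t,(600,300),interpolation=2),cv2.resize(s,(600,300),interpolation=2)]))
E
```

```text
top body 737 [ 0.5411 -0.1462  0.0305] 0.0294 ((542.734619140625, -146.40151977539062), (89.10519409179688, 65.71215057373047), 25.970335006713867)
top key 64 [ 0.5262 -0.1532  0.043 ] 0.0433 ((526.1585693359375, -153.5631561279297), (11.903861045837402, 40.6788215637207), 25.908872604370117)
0.1 closest [ 0.604 -0.05   0.241] 0.117
0.15 closest [ 0.604 -0.05   0.241] 0.117
0.25 closest [ 0.607 -0.051  0.253] 0.118
scene body 753 [ 0.5367 -0.1366  0.0307] 0.0301 ((541.0379638671875, -140.69215393066406), (90.40816497802734, 71.55193328857422), 24.625431060791016)
scene key 71 [ 0.5229 -0.1479  0.0434] 0.0433 ((523.9957885742188, -149.25169372558594), (11.183074951171875, 48.36052322387695), 26.420116424560547)
0.1 closest [ 0.606 -0.048  0.245] 0.119
0.15 closest [ 0.606 -0.048  0.245] 0.119
0.25 closest [ 0.606 -0.047  0.253] 0.121
```

View pics/crop.png

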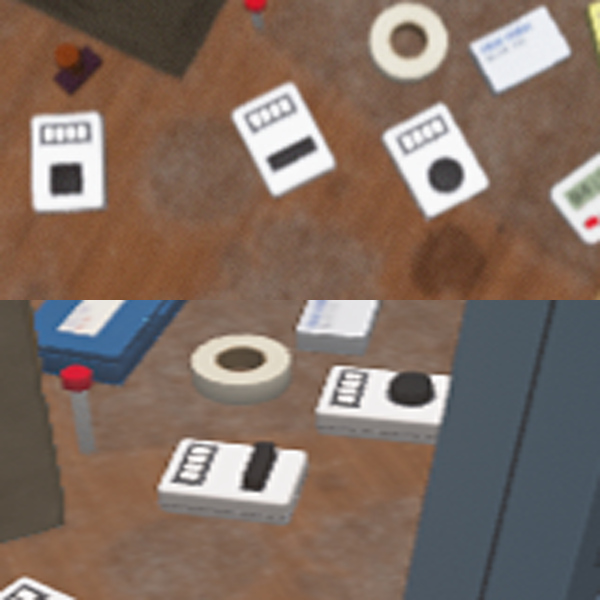

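The crop confirms it. The bar counter is the white one in the middle, with a dark narrow bar key, and the vial (red cap) and carton corner are nearby. The key centre is about (0.5255, -0.152), its long side runs along yaw 116°, and the tool's y axis is at 112°, so I need a 4° turn. I'll shut the fingers and travel above.

>>> apply_moves --pt "0.8 0.895 0 0 0 0.023" --pt "0.8 0.895 0 0 0 0.023" --pt "0.8 0.895 0 0 0 0.023" --pt "0.8 0.895 0 0 0 0.023" --pt "0.8 0.895 0 0 0 0.023" --pt "0.8 0.895 0 0 0 0.023" --pt "0.8 0.895 0 0 0 0.023" --claw 0 --grip_force 10

```text
time_s: 1.38
eef_pos: [0.3685, -0.3266, 0.219]
ee_rot: [0.974, 0.228, 0.001, -0.001]
ft_force: [0.1, -0.3, 0.2]
grip_width: 0.0509
finger_force: 0.0
```

>>> apply_moves --pt "0.8 0.895 0 0 0 0" --pt "0.8 0.895 0 0 0 0" --pt "0.8 0.895 0 0 0 0" --pt "0.8 0.895 0 0 0 0" --pt "0.8 0.895 0 0 0 0" --pt "0.8 0.895 0 0 0 0" --pt "0.8 0.895 -0.6 0 0 0" --pt "0.8 0.895 -0.6 0 0 0" --pt "0.8 0.895 -0.6 0 0 0" --pt "0.8 0.895 -0.6 0 0 0"

```text
time_s: 2.22
eef_pos: [0.5206, -0.15, 0.0917]
ee_rot: [0.974, 0.226, -0.005, -0.004]
ft_force: [-1.3, 0.3, -0.2]
grip_width: 0.0009
finger_force: 0.0
```

```bash
python3 - <<'E'
from rig import env
from m import *
o=env.get_obs();print(o["time_s"],o["eef_pos"],o["ee_rot"],o["ft_force"],o["grip_width"])
w=env.grab_frame("wrist"); print(w["origin"],w["attitude"],w["fx"],w["cx"],w["cy"])
s=env.grab_frame("scene"); np.savez("w1.npz",**w)
cv2.imwrite("pics/1.png",w["pixels"]); cv2.imwrite("pics/2.png",cv2.resize(s["pixels"][130:270,220:420],(800,560),interpolation=2))
for l in ["bar_key_top","bar_counter"]: print(env.look_for(l,"wrist"))
E
```

```text
2.2167 [ 0.52061998 -0.14997275  0.09173521] [ 0.97415178  0.22579523 -0.00516515 -0.00425958] [-1.27270521  0.30448242 -0.24018794] 0.0008906691047876406
[ 0.58549416 -0.12006648  0.25790597] [ 0.84102728 -0.52372018 -0.07618902  0.11218522] 309.70691628693146 317.57159211646666 199.3663667012845
[{'at': [0.5292, -0.1512, 0.045], 'confidence': 0.59}]
[{'at': [0.3764, 0.0125, 0.0205], 'confidence': 0.74}, {'at': [0.5487, -0.145, 0.0258], 'confidence': 0.68}]
```

View pics/1.png

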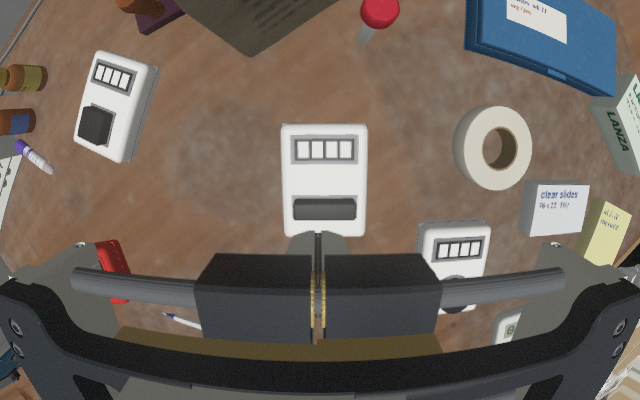

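View pics/2.png

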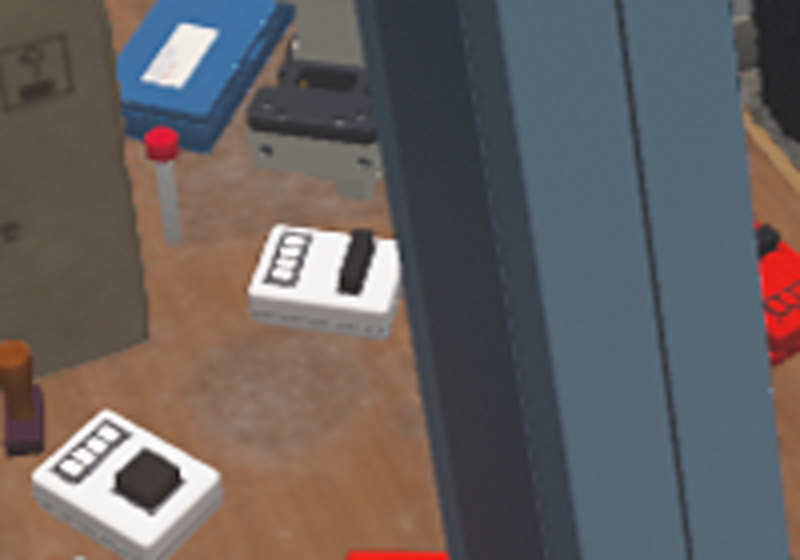

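The wrist view shows the key at about (325,209), just ahead of the shut fingertips at (318,240), and well aligned. Let the arm settle, then measure the key with the wrist depth.

>>> apply_moves --pt "0 0 0 0 0 0" --pt "0 0 0 0 0 0" --pt "0 0 0 0 0 0" --pt "0 0 0 0 0 0"

```text
time_s: 2.75
eef_pos: [0.526, -0.1526, 0.0998]
ee_rot: [0.974, 0.226, 0.001, 0.001]
ft_force: [-0.3, 0.2, 1.1]
grip_width: 0.0003
finger_force: 0.0
```

```bash
python3 - <<'E'
from rig import env
from m import *
o=env.get_obs();print(o["time_s"],o["eef_pos"],o["ee_rot"],o["ft_force"])
f=env.grab_frame("wrist")
v,u=np.mgrid[:400,:640]; x=u-f["cx"];y=v-f["cy"]; r=np.hypot(x,y)+1e-9; th=r/f["fx"]; z=f["range_z"]
P=np.stack([x/r*np.tan(th)*z,y/r*np.tan(th)*z,z],-1)@R.from_quat(f["attitude"]).as_matrix().T+f["origin"]
g=f["pixels"].max(-1)
near=np.hypot(P[...,0]-.531,P[...,1]+.14)<.065
for n,m in [("body",near&(P[...,2]>.02)&(P[...,2]<.05)),("key",near&(P[...,2]>.038)&(P[...,2]<.05)&(g<110))]:
    q=P[m]; print(n,len(q),q.mean(0).round(4),np.median(q[:,2]).round(4),cv2.minAreaRect(q[:,:2].astype(np.float32)*1000), np.argwhere(m).min(0),np.argwhere(m).max(0))
E
```

```text
2.75 [ 0.5259746  -0.15257842  0.09983006] [9.74242523e-01 2.25500341e-01 7.91432321e-04 6.89594067e-04] [-0.29662358  0.16057754  1.06094689]
body 8590 [ 0.5453 -0.1425  0.0326] 0.031 ((541.4186401367188, -144.3131103515625), (89.02411651611328, 65.7469711303711), 26.818706512451172) [128 275] [238 358]
key 1056 [ 0.5262 -0.1522  0.0442] 0.0446 ((525.5684204101562, -152.2841796875), (13.585591316223145, 44.413291931152344), 26.91897201538086) [202 288] [221 346]
```

Key at (0.5256, -0.1523), and the TCP is within 0.5 mm of it. I'll descend gently to just above.

>>> apply_moves --pt "0 0 -0.04 0 0 0" --pt "0 0 -0.08 0 0 0" --pt "0 0 -0.12 0 0 0" --pt "0 0 -0.16 0 0 0" --pt "0 0 -0.19 0 0 0" --pt "0 0 -0.22 0 0 0" --pt "0 0 -0.235 0 0 0" --pt "0 0 -0.24 0 0 0" --pt "0 0 -0.24 0 0 0" --pt "0 0 -0.24 0 0 0"

```text
time_s: 3.63
eef_pos: [0.5257, -0.1523, 0.0509]
ee_rot: [0.974, 0.226, 0.0, 0.0]
ft_force: [-0.6, -0.0, -0.0]
grip_width: 0.0006
finger_force: 0.0
```

>>> apply_moves --pt "0 0 -0.01 0 0 0" --pt "0 0 -0.02 0 0 0" --pt "0 0 -0.03 0 0 0" --pt "0 0 -0.04 0 0 0" --pt "0 0 -0.045 0 0 0" --pt "0 0 -0.05 0 0 0" --pt "0 0 -0.05 0 0 0" --pt "0 0 -0.05 0 0 0"

```text
time_s: 4.3
eef_pos: [0.5256, -0.1522, 0.0409]
ee_rot: [0.974, 0.226, 0.0, 0.0]
ft_force: [-0.1, 0.2, 3.0]
grip_width: 0.0007
finger_force: 1.6
```

Contact is 3 N at about 3 mm of travel. I'll press a further 3.2 mm and hold.

>>> apply_moves --pt "0 0 -0.005 0 0 0" --pt "0 0 -0.01 0 0 0" --pt "0 0 -0.014 0 0 0" --pt "0 0 -0.016 0 0 0" --pt "0 0 -0.016 0 0 0" --pt "0 0 -0.016 0 0 0"

```text
time_s: 4.8
eef_pos: [0.5256, -0.1523, 0.0376]
ee_rot: [0.974, 0.226, 0.0, 0.0]
ft_force: [-0.5, 0.1, 4.6]
grip_width: 0.0001
finger_force: 2.6
```

```bash
python3 - <<'E'
from rig import env
import cv2
print(env.get_obs()["ft_force"],env.get_obs()["eef_pos"])
s=env.grab_frame("wrist"); cv2.imwrite("pics/3.png",s["pixels"])
E
```

```text
[-0.51724766  0.12595104  4.58594545] [ 0.52562703 -0.15226553  0.03759826]
```

View pics/3.png

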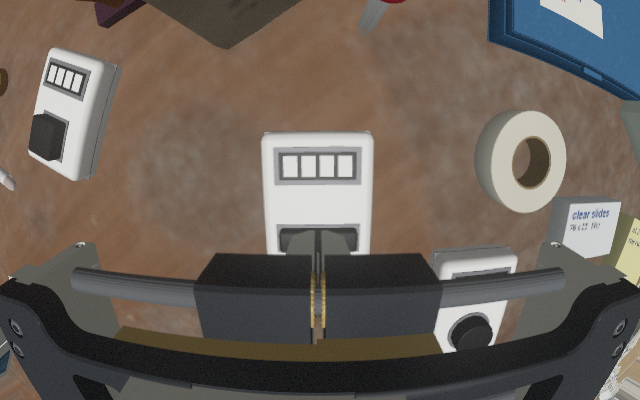

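The tips sit on the key at (318,240), and the key is depressed. I'll add 0.6 mm for margin, then hold.

>>> apply_moves --pt "0 0 -0.003 0 0 0" --pt "0 0 -0.003 0 0 0" --pt "0 0 -0.003 0 0 0" --pt "0 0 -0.003 0 0 0" --pt "0 0 -0.003 0 0 0" --pt "0 0 -0.003 0 0 0" --pt "0 0 -0.003 0 0 0" --pt "0 0 -0.003 0 0 0" --pt "0 0 -0.003 0 0 0" --pt "0 0 -0.003 0 0 0"

```text
time_s: 5.68
eef_pos: [0.5256, -0.1522, 0.037]
ee_rot: [0.974, 0.226, 0.0, 0.0]
ft_force: [-0.9, -0.0, 5.0]
grip_width: 0.0005
finger_force: 2.7
```

>>> apply_moves --pt "0 0 0 0 0 0" --pt "0 0 0 0 0 0" --pt "0 0 0 0 0 0" --pt "0 0 0 0 0 0" --pt "0 0 0 0 0 0" --pt "0 0 0 0 0 0" --pt "0 0 0 0 0 0" --pt "0 0 0 0 0 0" --pt "0 0 0 0 0 0" --pt "0 0 0 0 0 0"

```text
time_s: 6.52
eef_pos: [0.5256, -0.1523, 0.0371]
ee_rot: [0.974, 0.226, 0.0, 0.0]
ft_force: [-1.6, -0.6, 5.0]
grip_width: 0.0
finger_force: 2.7
```

>>> apply_moves --pt "0 0 0 0 0 0" --pt "0 0 0 0 0 0" --pt "0 0 0 0 0 0" --pt "0 0 0 0 0 0" --pt "0 0 0 0 0 0" --pt "0 0 0 0 0 0" --pt "0 0 0 0 0 0" --pt "0 0 0 0 0 0" --pt "0 0 0 0 0 0" --pt "0 0 0 0 0 0"

```text
time_s: 7.35
eef_pos: [0.5256, -0.1523, 0.0371]
ee_rot: [0.974, 0.226, 0.0, 0.0]
ft_force: [-1.2, 0.1, 5.1]
grip_width: 0.0
finger_force: 2.7
```

>>> apply_moves --pt "0 0 0.015 0 0 0" --pt "0 0 0.03 0 0 0" --pt "0 0 0.05 0 0 0" --pt "0 0 0.08 0 0 0" --pt "0 0 0.14 0 0 0" --pt "0 0 0.22 0 0 0" --pt "0 0 0.34 0 0 0" --pt "0 0 0.46 0 0 0" --pt "0 0 0.56 0 0 0" --pt "0 0 0.6 0 0 0"

```text
time_s: 8.18
eef_pos: [0.5266, -0.1527, 0.1599]
ee_rot: [0.974, 0.226, 0.002, 0.001]
ft_force: [-0.1, 0.1, 0.1]
grip_width: 0.0003
finger_force: 0.0
```

>>> apply_moves --pt "-0.1 -0.1 0.1 0 0 0" --pt "-0.25 -0.25 0.2 0 0 0" --pt "-0.4 -0.4 0.25 0 0 0" --pt "-0.5 -0.5 0.25 0 0 0" --pt "-0.5 -0.5 0.25 0 0 0" --pt "-0.5 -0.5 0.25 0 0 0" --pt "-0.5 -0.5 0.25 0 0 0" --pt "-0.5 -0.5 0.25 0 0 0"

```text
time_s: 8.85
eef_pos: [0.4258, -0.2511, 0.2062]
ee_rot: [0.974, 0.226, -0.0, -0.001]
ft_force: [-0.4, 0.3, 0.3]
grip_width: 0.0005
finger_force: 0.0
```

```bash
python3 - <<'E'
from rig import env
from m import *
f=env.grab_frame("top"); P=cloud(f); g=f["pixels"].max(-1)
near=np.hypot(P[...,0]-.531,P[...,1]+.14)<.065
for m in (near&(P[...,2]>.018)&(P[...,2]<.07),near&(P[...,2]>.037)&(P[...,2]<.055)&(g<90)):
    q=P[m]; print(m.sum(),np.median(q[:,2]) if len(q) else 0,cv2.minAreaRect(q[:,:2].astype(np.float32)*1000) if len(q) else 0)
cv2.imwrite("pics/4.png",f["pixels"]); print(env.get_obs()["eef_pos"],env.get_obs()["ft_force"])
E
```

```text
471 0.029598093169940443 ((552.7403564453125, -141.19515991210938), (66.50166320800781, 65.79016876220703), 26.69651985168457)
16 0.04323936029122144 ((525.5759887695312, -143.71417236328125), (6.29534912109375, 23.256793975830078), 37.557430267333984)
[ 0.42599695 -0.25102908  0.20623781] [ 0.10758846 -0.13141869  0.11626775]
```

View pics/4.png

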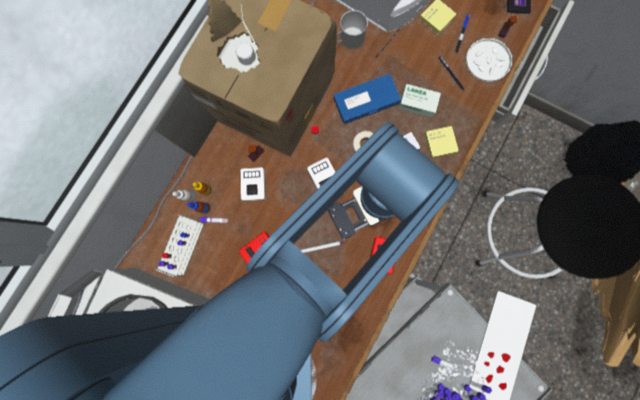

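The counter at (321,172), partly hidden by the arm, hasn't moved. The key is back up at 43 mm, and the arm is clear.

```bash
python3 -c "
from rig import env
print(env.close_job())"
```

```text
the job is handed in; nothing more can be done
None
```

I pressed the bar counter's key to about 7 mm of travel at about 5 N, held it down for about 2.5 s, let it spring back up and withdrew the arm; the job is handed in, with no verdict returned, and nothing else was touched as far as I could see, though the arm hid part of the bench in the last picture.

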